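# Sweep the loose connectors into the catch fence

### The arm

A 6-joint arm with a two-finger parallel gripper is mounted at the origin on the work surface; the furniture and walls round the work are solid. World frame = base frame: x ahead of the robot, y to its left, z up, the work surface at z = 0. Lengths are in m, angles in rad, forces in N, time in s.
With the tool pointing down it reaches from about 0.25 to 0.775 m from the base axis. Payload 4 kg.
Tool frame: the origin (TCP) lies at the very end of the fingers, on their centre line; the grasp point (between the pads) lies 19 mm behind it; z points along the fingers, y is the line along which they close (so a half turn about z gives the same grasp; the last joint's range is limited). The gripper opens to 94 mm and grips with 3 to 60 N. Pads are 16 mm wide; open, the fingers measure 119 mm over their backs; the gripper's body (75 mm by 177 mm) begins 78 mm behind the grasp point.
Start: joints at [-1.333, 0.087, 1.371, -0, 1.684, -0.103], TCP at [0.184, -0.518, 0.172] pointing down, gripper open.
Joint ranges: [-3.1, 3.1], [-0.76, 2.03], [0.27, 2.55], [-1.08, 4.22], [0.17, 2.65], [-2.57, 2.57]. Speed limits (rad/s): [2.79, 2.79, 3.14, 3.14, 3.14, 3.14].

### API

Orientations are given as [roll, pitch, yaw] about the fixed x, y, z axes, in that order (R = Rz(yaw) Ry(pitch) Rx(roll)).
In Python, from bench import robot, vision gives the robot as it stands.
- The arm moves only by the shell command python3 -m crank 'ROWS'. ROWS is JSON, a list of rows, each a list of 3 entries, a list of its own where there are three numbers: the closure, from 0 (fully open) to 1 (shut), then the shift along the tool's x, y, z in m, then the turn, a rotation vector about the tool's x, y, z in degrees. A call has 1 to 8 rows; each row shifts and turns the commanded pose from where the row before left it, along the tool's axes as they then stand; what a row does not reach is not made up. A row lasts 1/10 s, in which the tool goes at most 50 mm and 8.59 degrees, less where a joint would pass 70% of its speed; a pose out of reach is approached as far as the arm can. A call with a gripper value outside its range is refused whole. The fingers move at their own pace and stop on an object; the grip force is fixed at half the most. Time passes only in rows, so rows that do not move let the fingers close. It gives the time, the measured TCP pose, the force, the opening and the grip force at its end, in the units of the state.
- robot.get_obs(): the state, without advancing time (a new reading comes with each control period).
- vision.snapshot(name): name is "side" or "top"; returns a dict with "color" (480x640x3 uint8, red, green, blue), "z_map" (480x640 float32, m along the optical axis (not along the pixel's ray), 0 where there is no reading), "fx", "fy", "cx", "cy" (pixels), "R" (3x3) and "t" (3): a world point X has camera coordinates R X + t. Camera axes: x right, y down, z forward; pixel columns grow to the right and rows downward; lengths in m; the calibration is good to about 2 mm. A picture is of the moment at which its call begins.
- robot.close_job(): hands the job in; it is judged then, once.
The state is a dict: "time": time; "joint_positions": joint angles; "qvel": joint speeds; "joint_torque": joint torques, N m; "tool_pos": TCP position; "ee_rot": TCP orientation; "wrist_force": force on the tool from outside, world axes, zero at the start; "wrist_torque": the same for the moment, N m; "width": finger opening in m; "finger_force": force on a finger pad.
Only numpy, scipy, OpenCV 4.12 (cv2) and the standard library are available. Lean on these libraries where they do the work, as an engineer would, in place of code of your own. Each camera call takes 0.05 s, during which the arm holds its last target. There are 200 camera calls.

### The job

Tidy the bench: with the fingertips, sweep the two coaxial adapters and the black finned attenuator along the bench top through the open side of the U-shaped catch fence, until all three lie completely inside it. Only push them, never pick them up; leave the other things on the bench where they are, and draw the hand clear at the end.

Things in the scene. Friction and masses are not known exactly. Their poses are not given: they have to be found in the camera images.
- fence: catch fence of dark sheet steel, fixed to the bench: a U of three walls 35 mm high, 5 mm thick, no floor or sill; the bench runs on into it. Inside 130 mm wide, 100 mm deep. The side walls end in posts 10 mm across; two screwed feet 34 x 17 x 3 mm outside. Origin on the bench, middle of the open side; x points inward to the back wall, y along the open side. Inside: x 0 to 100 mm, y -65 to +65 mm
- adapter_a: first coaxial adapter of gilt brass lying on the bench, 28 mm long and about 11 mm across its middle hexagon, with thinner threaded barrels on both sides; 15 g nominal; may roll. Origin under its middle (at the bench as it lies at the start), y along its length
- adapter_b: second coaxial adapter of gilt brass lying on the bench, 28 mm long and about 11 mm across its middle hexagon, with thinner threaded barrels on both sides; 15 g nominal; may roll. Origin under its middle (at the bench as it lies at the start), y along its length. Looks the same as the first
- pad: coaxial attenuator: black finned body 41 mm long, 20 mm wide and high, with a plain connector at each end, 58 mm long in all, lying on the bench; 60 g nominal. Origin under its middle (at the bench as it lies at the start), y along its length
- adapter_a_end1 (a point): tip of the first adapter at its -y end, on its long axis, 14 mm from its middle; 5 mm above the bench as it lies at the start
- adapter_a_end2 (a point): tip of the first adapter at its +y end, on its long axis, 14 mm from its middle; 5 mm above the bench as it lies at the start
- adapter_b_end1 (a point): tip of the second adapter at its -y end, on its long axis, 14 mm from its middle; 5 mm above the bench as it lies at the start
- adapter_b_end2 (a point): tip of the second adapter at its +y end, on its long axis, 14 mm from its middle; 5 mm above the bench as it lies at the start
- pad_end1 (a point): tip of the attenuator at its -y end, on its long axis, 29 mm from its middle; 10 mm above the bench as it lies at the start
- pad_end2 (a point): tip of the attenuator at its +y end, on its long axis, 29 mm from its middle; 10 mm above the bench as it lies at the start
- spool: bystander: solder spool standing on its black flange, 54 mm across, 40 mm high, loose. Origin under its centre
- spacer: bystander: dark slate plastic spacer block 30 x 30 x 28 mm high, loose. Origin under its centre
- module: bystander: gilt box-shaped module with a black connector, 56 x 85 x 35 mm high, loose. Origin under its centre
- small_board: bystander: small etched antenna board with a brass connector, 46 x 35 x 8 mm, loose. Origin under its centre

How it is judged:
At the end, for the whole second after the job is handed in: Both ends of each of the three connectors lie inside the fence: no more than 2 mm out past the line of its open side, and between its three walls; all three at rest (x of adapter_a_end1 in the frame of fence between -0.002 and 0.108 m and y of adapter_a_end1 in the frame of fence between -0.073 and 0.073 m and x of adapter_a_end2 in the frame of fence between -0.002 and 0.108 m and y of adapter_a_end2 in the frame of fence between -0.073 and 0.073 m and linear speed of each of adapter_a, adapter_b, pad below 0.01 m/s and x of adapter_b_end1 in the frame of fence between -0.002 and 0.108 m and y of adapter_b_end1 in the frame of fence between -0.073 and 0.073 m and x of adapter_b_end2 in the frame of fence between -0.002 and 0.108 m and y of adapter_b_end2 in the frame of fence between -0.073 and 0.073 m and x of pad_end1 in the frame of fence between -0.002 and 0.108 m and y of pad_end1 in the frame of fence between -0.073 and 0.073 m and x of pad_end2 in the frame of fence between -0.002 and 0.108 m and y of pad_end2 in the frame of fence between -0.073 and 0.073 m); the robot touches nothing.
It fails at once if an adapter or the attenuator was lifted off the bench (height (world z) of any of adapter_a, adapter_b above 0.024 m or height (world z) of pad above 0.032 m).
It fails at once if one of the other loose things was moved more than 20 mm (distance of any of spool, spacer, module, small_board from where it was at the start of the episode above 0.02 m).
It also fails if it takes over 72 s, if anything falls off the work surface, if the arm or the gripper's body presses on something with over 40 N, if the wrist force passes 120 N, or if a joint passes its speed limit or range.

## Working session

There is one attempt and no reset: what is moved stays moved. The work goes in short steps, Python scripts to look and compute and a shell command to move; the robot and the scene stay as the last step left them, time stands still between calls to the robot, and variables do not carry over. Pictures are saved under pics/ and viewed, at most 10 in all, crops included, and the job is handed in when it is done.

```bash
mkdir -p pics; ls
python3 - <<'E'
from bench import robot, vision
import cv2,numpy as np
for n in ("top","side"):
    s=vision.snapshot(n); cv2.imwrite(f"pics/{n}0.png",s["color"][:,:,::-1]); np.savez(f"{n}0.npz",**s)
    print(n,s["fx"],s["cx"],s["cy"],s["R"].round(3).tolist(),s["t"])
o=robot.get_obs();print(o["time"],o["tool_pos"],o["ee_rot"],o["width"])
E
```

```text
pics
top 618.1843719260631 320.0317012649198 241.69393961908293 [[0.009, -0.999, 0.037], [-0.998, -0.011, -0.063], [0.063, -0.037, -0.997]] [0.24674749 0.64213018 0.89120511]
side 473.38530168046094 314.9777563044736 250.3517333315927 [[0.969, -0.248, -0.002], [-0.149, -0.576, -0.804], [0.199, 0.779, -0.595]] [-0.56102456  0.29299983  0.51929876]
0.1 [ 0.18371227 -0.5178355   0.1711506 ] [-3.13966666e+00 -2.21135118e-04  3.40834071e-01] 0.09402530566261699
```

View pics/top0.png

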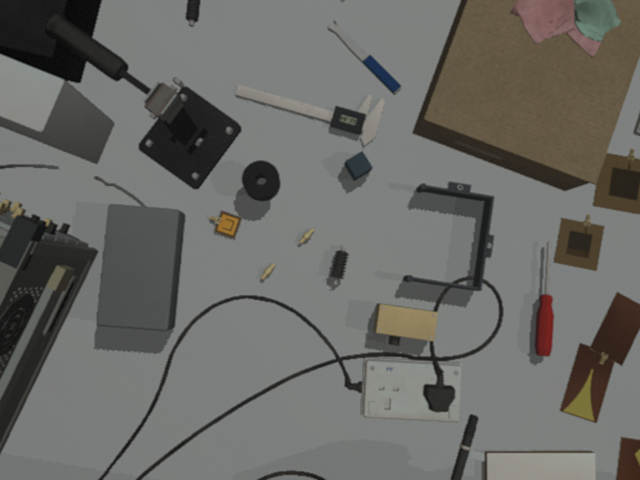

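View pics/side0.png

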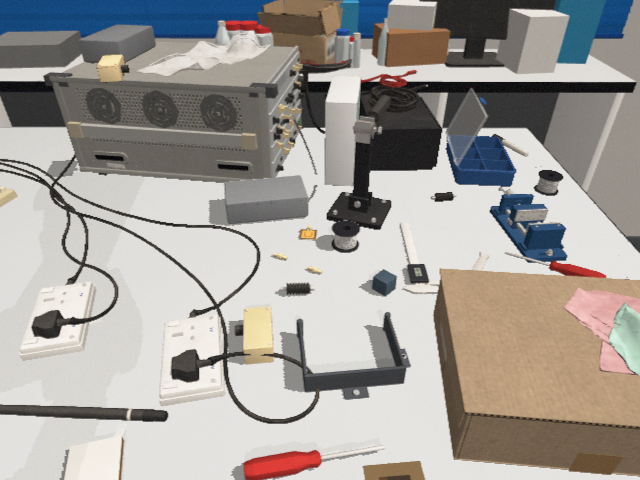

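The top view shows the fence opening to the left, with its posts at about (421,188) and (407,279). The adapters are at (307,236) and (267,271), and the pad is at (339,266). Bystanders are the module (406,322), spacer (357,165), spool (261,180) and board (228,224).

```bash
cat > h.py <<'E'
import numpy as np,cv2
def ray(s,u,v,z):
    d=s["R"].T@np.array([(u-s["cx"])/s["fx"],(v-s["cy"])/s["fy"],1]); c=-s["R"].T@s["t"]
    return (c+d*(z-c[2])/d[2])[:2]
# fence frame: measured from top view
F0=None
def blobs(s,box,mask,z,amin=15):
    x0,y0,x1,y1=box; m=np.zeros(mask.shape,np.uint8); m[y0:y1,x0:x1]=mask[y0:y1,x0:x1]*255
    out=[]
    for c in cv2.findContours(m,cv2.RETR_EXTERNAL,cv2.CHAIN_APPROX_NONE)[0]:
        if cv2.contourArea(c)<amin: continue
        p=np.array([ray(s,*q[0],z) for q in c],np.float32)
        r=cv2.minAreaRect(p*1000); b=cv2.boxPoints(r)
        e1,e2=b[1]-b[0],b[2]-b[1]; e=e1 if np.hypot(*e1)>np.hypot(*e2) else e2
        out.append((np.round(r[0]).tolist(),np.round(r[1]).tolist(),round(float(np.degrees(np.arctan2(e[1],e[0])))%180),cv2.boundingRect(c)))
    return out
def masks(s):
    hsv=cv2.cvtColor(s["color"],cv2.COLOR_RGB2HSV)
    gold=(hsv[...,1]>70)&(hsv[...,2]>70)&(hsv[...,0]>10)&(hsv[...,0]<35)
    dark=hsv[...,2]<75
    return gold,dark
E
python3 - <<'E'
from h import *
s=dict(np.load("top0.npz"))
g,d=masks(s)
for r in blobs(s,(200,200,445,350),g,.005): print("gold",r)
for r in blobs(s,(230,140,500,300),d,.01): print("dark",r)
for n,(u,v,z) in dict(post1=(421,188,.035),post2=(407,279,.035),c1=(493,197,.035),c2=(481,290,.035),spool=(261,180,.04),spacer=(357,164,.028)).items(): print(n,ray(s,u,v,z).round(3))
b=s["color"][160:310,240:510,::-1]; cv2.imwrite("pics/crop0.png",cv2.resize(b,None,fx=2.9,fy=2.9,interpolation=cv2.INTER_CUBIC))
E
```

```text
gold ([523.0, 125.0], [88.0, 44.0], 82, (375, 304, 62, 38))
gold ([596.0, 330.0], [7.0, 26.0], 136, (262, 264, 13, 15))
gold ([649.0, 273.0], [8.0, 26.0], 147, (300, 229, 13, 14))
gold ([667.0, 396.0], [43.0, 31.0], 71, (210, 213, 31, 25))
dark ([557.0, 354.0], [4.0, 60.0], 90, (230, 296, 42, 4))
dark ([602.0, 227.0], [20.0, 51.0], 167, (328, 251, 20, 33))
dark ([644.0, 59.0], [174.0, 143.0], 0, (403, 182, 97, 118))
dark ([729.0, 342.0], [57.0, 60.0], 168, (238, 161, 42, 41))
dark ([749.0, 204.0], [33.0, 50.0], 122, (339, 152, 33, 29))
dark ([789.0, 31.0], [108.0, 26.0], 70, (432, 140, 68, 26))
post1 [0.718 0.108]
post2 [0.586 0.128]
c1 [0.706 0.002]
c2 [0.571 0.021]
spool [0.726 0.339]
spacer [0.753 0.2  ]
```

View pics/crop0.png

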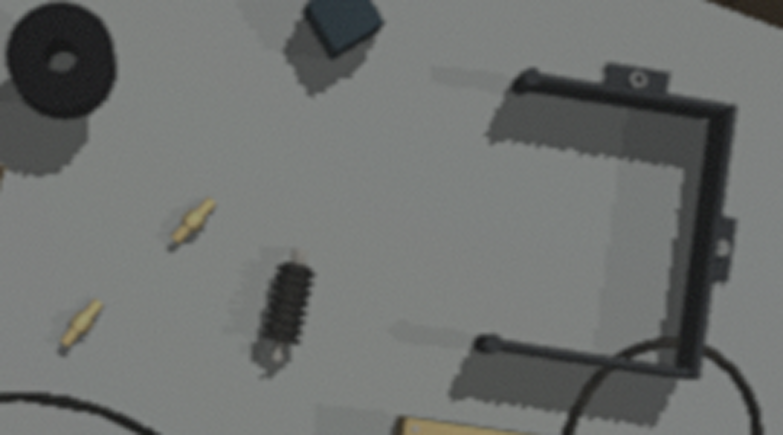

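```bash
cat >> h.py <<'E'
O=np.array([.652,.118]); X=np.array([-.13,-.9915]); Y=np.array([.9915,-.13])
def f(p): p=np.asarray(p[:2])-O; return np.round([p@X,p@Y],3).tolist()
def tool(o): return f(o["tool_pos"]),round(o["tool_pos"][2],4),np.degrees(o["ee_rot"]).round(1).tolist(),"w",round(o["width"],3),"F",np.round(o["wrist_force"],1).tolist(),"t",round(o["time"],1)
E
cat > st.py <<'E'
from h import *; from bench import robot
print(tool(robot.get_obs()))
E
python3 -m crank '[[1,[0,0,0],[0,0,-7.9]],[1,[0,0,0],[0,0,-7.9]],[1,[0,0,0],[0,0,-7.9]],[1,[0,0,0],[0,0,-7.9]],[1,[0,0,0],[0,0,-7.9]],[1,[0,0,0],[0,0,-7.9]],[1,[0,0,0],[0,0,-7.9]],[1,[0,0,0],[0,0,-7.7]]]'
python3 st.py; python3 -c "
from h import *
for n,p in dict(A=(.649,.273),B=(.596,.330),pad=(.602,.227),spacer=(.753,.2),spool=(.726,.339),mod=(.523,.125)).items(): print(n,f(p))"
```

```text
time: 0.9
tool_pos: [0.1837, -0.518, 0.1715]
ee_rot: [-3.141, -0.001, 1.446]
wrist_force: [0.3, -1.0, 0.4]
width: 0.0333
finger_force: 0.0
([0.691, -0.382], np.float64(0.1715), [-180.0, -0.1, 82.8], 'w', 0.033, 'F', [0.3, -1.0, 0.4], 't', 0.9)
A [-0.153, -0.023]
B [-0.203, -0.083]
pad [-0.102, -0.064]
spacer [-0.094, 0.089]
spool [-0.229, 0.045]
mod [0.01, -0.129]
```

```bash
python3 -m crank '[[1,[0.047,0.015,0],[0,0,0]],[1,[0.047,0.015,0],[0,0,0]],[1,[0.047,0.015,0],[0,0,0]],[1,[0.047,0.015,0],[0,0,0]],[1,[0.047,0.015,0],[0,0,0]],[1,[0.047,0.015,0],[0,0,0]],[1,[0.047,0.015,0],[0,0,0]],[1,[0.047,0.015,0],[0,0,0]]]' >/dev/null
python3 -m crank '[[1,[0.047,0.015,0],[0,0,0]],[1,[0.047,0.015,0],[0,0,0]],[1,[0.047,0.015,0],[0,0,0]],[1,[0.047,0.015,0],[0,0,0]],[1,[0.047,0.015,0],[0,0,0]],[1,[0.047,0.015,0],[0,0,0]],[1,[0.047,0.015,0],[0,0,0]],[1,[0,0,0],[0,0,0]]]' >/dev/null
python3 st.py
```

```text
([-0.018, -0.157], np.float64(0.1701), [-179.8, -0.1, 82.9], 'w', 0.001, 'F', [0.0, -0.5, 0.0], 't', 2.5)
```

```bash
python3 -m crank '[[1,[0.043,0.015,0],[0,0,0]],[1,[0.043,0.015,0],[0,0,0]],[1,[0,0,0.04],[0,0,0]],[1,[0,0,0.04],[0,0,0]],[1,[0,0,0.04],[0,0,0]],[1,[0,0,0.02],[0,0,0]],[1,[0,0,0],[0,0,0]]]' >/dev/null
python3 st.py
python3 - <<'E'
from bench import vision
import cv2
s=vision.snapshot("top");t=vision.snapshot("side")
a=cv2.resize(s["color"][150:350,220:520,::-1],(800,533));b=cv2.resize(t["color"][200:400,180:480,::-1],(800,533))
cv2.imwrite("pics/p1.png",cv2.resize(cv2.vconcat([a,b]),(450,600)))
E
```

```text
([-0.096, -0.13], np.float64(0.0273), [-179.5, 0.3, 82.5], 'w', 0.0, 'F', [-0.6, -1.0, -1.1], 't', 3.2)
```

View pics/p1.png

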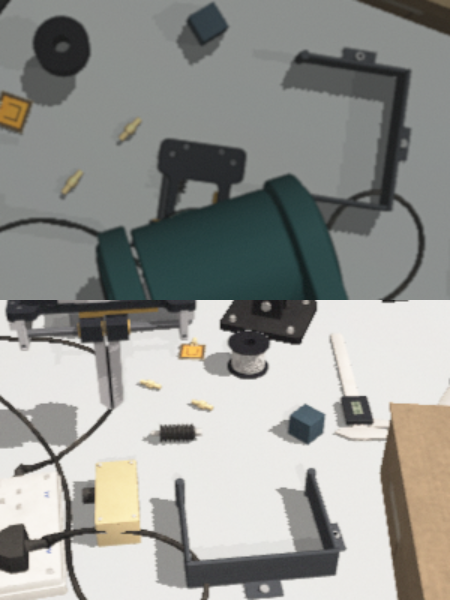

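The top view is hidden by the wrist, so I'll track with the side view. There the fingertip is left of the pad, which is at (178,433) in the mosaic.

```bash
cat > look.py <<'E'
from h import *; from bench import vision,robot
import sys
s=vision.snapshot("side"); g,d=masks(s)
for n,m,z in (("gold",g,.006),("dark",d,.011)):
    for r in blobs(s,(240,245,400,380),m,z,25):
        if r[1][0]*r[1][1]<2600:
            t=np.radians(r[2]); v=np.array([np.cos(t),np.sin(t)])
            print(n,f(np.array(r[0])/1000),r[1],"axis fence deg",round(np.degrees(np.arctan2(v@Y,v@X)))%180,r[3])
print(tool(robot.get_obs()))
if len(sys.argv)>1: cv2.imwrite(sys.argv[1],cv2.resize(s["color"][200:400,200:460,::-1],(650,500),interpolation=cv2.INTER_CUBIC))
E
python3 -m crank '[[1,[0.007,0,0.01],[0,0,0]],[1,[0,0,0.012],[0,0,0]],[1,[0,0,0],[0,0,0]]]' >/dev/null
python3 look.py
```

```text
dark [0.034, 0.069] [103.0, 13.0] axis fence deg 179 (383, 315, 17, 52)
dark [-0.098, -0.059] [23.0, 38.0] axis fence deg 82 (287, 284, 23, 10)
dark [-0.088, 0.08] [41.0, 21.0] axis fence deg 167 (373, 278, 13, 17)
dark [-0.204, 0.04] [19.0, 48.0] axis fence deg 82 (332, 245, 26, 7)
([-0.106, -0.127], np.float64(0.0093), [-179.9, 0.1, 82.5], 'w', 0.001, 'F', [0.3, 0.2, -0.2], 't', 3.6)
```

```bash
python3 -m crank '[[1,[0,0.01,0.004],[0,0,0]],[1,[0,0.01,0],[0,0,0]],[1,[0,0.008,0],[0,0,0]],[1,[0,0.007,0],[0,0,0]],[1,[0,0.007,0],[0,0,0]],[1,[0,0.007,0],[0,0,0]],[1,[0,0.004,0],[0,0,0]],[1,[0,0,0],[0,0,0]]]' >/dev/null
python3 look.py pics/p2.png
```

```text
gold [0.029, -0.13] [42.0, 44.0] axis fence deg 89 (243, 342, 31, 22)
gold [-0.031, -0.139] [67.0, 25.0] axis fence deg 177 (243, 308, 17, 32)
dark [0.034, 0.069] [103.0, 13.0] axis fence deg 178 (383, 315, 17, 52)
dark [-0.098, -0.058] [23.0, 38.0] axis fence deg 82 (287, 284, 23, 10)
dark [-0.088, 0.08] [41.0, 21.0] axis fence deg 167 (373, 278, 13, 17)
dark [-0.204, 0.04] [19.0, 48.0] axis fence deg 82 (332, 245, 26, 7)
dark [-0.17, -0.135] [129.0, 17.0] axis fence deg 166 (240, 245, 20, 45)
([-0.106, -0.073], np.float64(0.006), [-180.0, 0.0, 82.5], 'w', 0.001, 'F', [0.5, 0.6, 0.3], 't', 4.5)
```

View pics/p2.png

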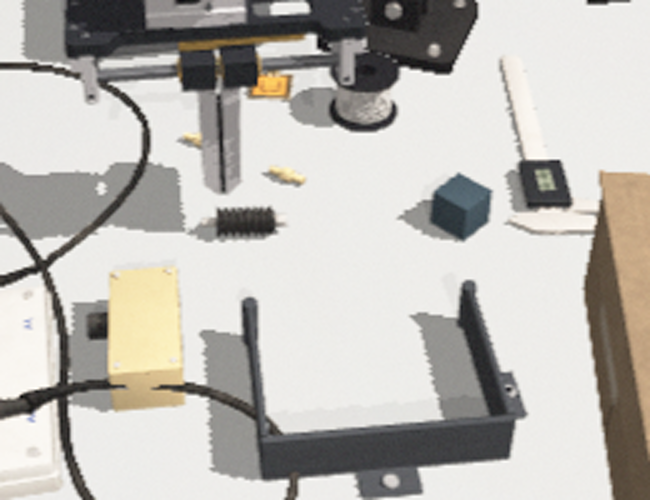

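Run:
```python
from h import *; from bench import robot
p=robot.get_obs()["tool_pos"]
for n in ("side","top"):
    s=dict(np.load(n+"0.npz"))
    c=s["R"]@p+s["t"]; print(n,p,c[0]/c[2]*s["fx"]+s["cx"],c[1]/c[2]*s["fy"]+s["cy"])
s=dict(np.load("side0.npz"))
for u,v,z in ((288.8,276,.006),(298.8,283,.02),(299,289,.01),(298,295,0)): print(f(ray(s,u,v,z)))
s=dict(np.load("top0.npz"));g,d=masks(s)
print(blobs(s,(320,240,360,290),d,.01), f(ray(s,339,265,.015)))
s=dict(np.load("side0.npz"))
for nm,u,v,z in (("postL",300,321,.035),("postR",387.5,315,.035)): print(nm,f(ray(s,u,v,z)))
# depth-based pad location
for n in ("side","top"):
    s=dict(np.load(n+"0.npz")); v,u=np.mgrid[0:480,0:640]; Z=s["z_map"]
    P=np.stack([(u-s["cx"])/s["fx"]*Z,(v-s["cy"])/s["fy"]*Z,Z],-1)
    W=(P-s["t"])@s["R"]; q=W[(Z>0)]; r=(q[:,:2]-O); x,y=r@X,r@Y
    m=(abs(x+.102)<.035)&(abs(y+.064)<.045)
    print(n,"bench z",np.median(q[m,2]).round(4)); h=m&(q[:,2]>.012); 
    if h.any(): print(np.c_[x[h],y[h],q[h,2]].min(0).round(3),np.c_[x[h],y[h],q[h,2]].max(0).round(3))
```

```text
side [0.59311106 0.23269296 0.00604919] 289.21418934969404 288.4434790666609
top [0.59311106 0.23269296 0.00604919] 333.2939419548744 273.6690534336344
[-0.14, -0.071]
[-0.102, -0.057]
[-0.098, -0.057]
[-0.094, -0.059]
[([602.0, 227.0], [20.0, 51.0], 167, (328, 251, 20, 33))] [-0.1, -0.06]
postL [0.003, -0.064]
postR [0.007, 0.069]
side bench z -0.0003
[-0.106 -0.089  0.012] [-0.089 -0.033  0.021]
top bench z 0.0009
[-0.11  -0.088  0.012] [-0.088 -0.03   0.024]
```

```bash
cat > depth.py <<'E'
from h import *; from bench import vision,robot
def cloud(s):
    v,u=np.mgrid[0:480,0:640]; Z=s["z_map"]
    P=np.stack([(u-s["cx"])/s["fx"]*Z,(v-s["cy"])/s["fy"]*Z,Z],-1)
    W=(P-s["t"])@s["R"]; W[Z==0]=-9; r=W[...,:2]-O
    return np.stack([r@X,r@Y,W[...,2]],-1)
E
python3 - <<'E'
from depth import *
s=vision.snapshot("side"); C=cloud(s)
for v in range(262,296,3): print(v,[C[v,u].round(3).tolist() for u in (284,289,294)])
p=robot.get_obs()["tool_pos"]
g=np.array([-.096,-.13]); w=O+g[0]*X+g[1]*Y; c=s["R"]@np.r_[w,.0273]+s["t"]; print(c[0]/c[2]*s["fx"]+s["cx"],c[1]/c[2]*s["fy"]+s["cy"])
E
```

```text
262 [[-0.097, -0.08, 0.072], [-0.095, -0.072, 0.072], [-0.096, -0.064, 0.071]]
265 [[-0.096, -0.081, 0.066], [-0.096, -0.072, 0.065], [-0.095, -0.064, 0.065]]
268 [[-0.095, -0.081, 0.06], [-0.095, -0.073, 0.059], [-0.097, -0.064, 0.057]]
271 [[-0.097, -0.081, 0.052], [-0.096, -0.073, 0.053], [-0.095, -0.065, 0.053]]
274 [[-0.096, -0.081, 0.047], [-0.098, -0.073, 0.044], [-0.097, -0.065, 0.045]]
277 [[-0.146, -0.08, -0.001], [-0.098, -0.073, 0.038], [-0.145, -0.062, -0.002]]
280 [[-0.139, -0.08, -0.002], [-0.136, -0.072, -0.001], [-0.134, -0.063, 0.0]]
283 [[-0.13, -0.081, -0.001], [-0.108, -0.073, 0.017], [-0.128, -0.063, -0.001]]
286 [[-0.12, -0.082, 0.0], [-0.097, -0.074, 0.019], [-0.101, -0.065, 0.015]]
289 [[-0.099, -0.083, 0.012], [-0.094, -0.074, 0.015], [-0.095, -0.066, 0.014]]
292 [[-0.105, -0.083, -0.001], [-0.091, -0.075, 0.011], [-0.094, -0.066, 0.008]]
295 [[-0.099, -0.083, -0.001], [-0.099, -0.075, -0.002], [-0.097, -0.066, -0.002]]
255.27637622858498 285.50996613359257
```

The depth map puts the closed fingertips about 30 mm above the reported TCP, so they passed over the pad and didn't touch it. I'll raise the hand and measure the tip height at different openings.

```bash
cat > tip.py <<'E'
from depth import *
s=vision.snapshot("side"); C=cloud(s); o=robot.get_obs(); t=np.r_[f(o["tool_pos"]),o["tool_pos"][2]]
m=(abs(C[...,0]-t[0])<.02)&(abs(C[...,1]-t[1])<.07)&(C[...,2]>.025)&(C[...,2]<t[2]+.09)
q=C[m]; print("w",o["width"],"tcp",t.round(4),"lowest",q[q[:,2].argsort()[:400:40]].round(3).tolist(), "y span", q[q[:,2]<q[:,2].min()+.02][:,1].min().round(3), q[q[:,2]<q[:,2].min()+.02][:,1].max().round(3))
E
python3 -m crank '[[1,[0,0,-0.03],[0,0,0]],[1,[0,0,-0.03],[0,0,0]],[1,[0,0,0],[0,0,0]]]' >/dev/null
python3 tip.py
python3 -m crank '[[0.7,[0,0,0],[0,0,0]],[0.7,[0,0,0],[0,0,0]],[0.7,[0,0,0],[0,0,0]],[0.7,[0,0,0],[0,0,0]],[0.7,[0,0,0],[0,0,0]]]' >/dev/null
python3 tip.py
python3 -m crank '[[0,[0,0,0],[0,0,0]],[0,[0,0,0],[0,0,0]],[0,[0,0,0],[0,0,0]],[0,[0,0,0],[0,0,0]],[0,[0,0,0],[0,0,0]],[0,[0,0,0],[0,0,0]],[0,[0,0,0],[0,0,0]],[0,[0,0,0],[0,0,0]]]' >/dev/null
python3 tip.py
```

```text
w 8.959740655963374e-05 tcp [-0.107  -0.072   0.0694] lowest [[-0.098, -0.074, 0.104], [-0.098, -0.066, 0.113], [-0.1, -0.072, 0.118], [-0.099, -0.073, 0.123], [-0.098, -0.081, 0.128], [-0.1, -0.062, 0.132], [-0.098, -0.06, 0.137], [-0.099, -0.071, 0.141], [-0.098, -0.076, 0.146], [-0.097, -0.075, 0.15]] y span -0.085 -0.061
w 0.02859279991151488 tcp [-0.106  -0.074   0.0657] lowest [[-0.096, -0.058, 0.098], [-0.098, -0.055, 0.107], [-0.096, -0.055, 0.112], [-0.097, -0.091, 0.116], [-0.096, -0.056, 0.121], [-0.096, -0.053, 0.126], [-0.095, -0.053, 0.131], [-0.098, -0.099, 0.135], [-0.096, -0.05, 0.14], [-0.097, -0.091, 0.144]] y span -0.101 -0.05
w 0.09210218469366555 tcp [-0.106  -0.073   0.0661] lowest [[-0.099, -0.029, 0.098], [-0.097, -0.026, 0.107], [-0.096, -0.022, 0.111], [-0.097, -0.023, 0.116], [-0.097, -0.122, 0.121], [-0.095, -0.025, 0.125], [-0.096, -0.121, 0.129], [-0.095, -0.121, 0.133], [-0.098, -0.122, 0.137], [-0.095, -0.02, 0.142]] y span -0.13 -0.018
```

The tips sit a constant 32–34 mm above the reported TCP z, and xy agrees. So I'll command z about 32 mm lower, watching the depth and the force.

```bash
sed -i 's/C\[...,2\]>.025/C[...,2]>.006/; s/abs(C\[...,1\]-t\[1\])<.07/abs(C[...,1]-t[1])<HW/' tip.py; sed -i '1a import sys; HW=float(sys.argv[1]) if len(sys.argv)>1 else .016' tip.py
python3 -m crank '[[1,[0,-0.028,0],[0,0,0]],[1,[0,-0.028,0],[0,0,0]],[1,[0,0,0],[0,0,0]],[1,[0,0,0.02],[0,0,0]],[1,[0,0,0.02],[0,0,0]],[1,[0,0,0.02],[0,0,0]],[1,[0,0,0.01],[0,0,0]],[1,[0,0,0],[0,0,0]]]'
python3 tip.py
```

```text
time: 7.1
tool_pos: [0.5366, 0.2395, -0.0057]
ee_rot: [-3.139, 0.002, 1.44]
wrist_force: [-0.3, -0.2, -0.5]
width: 0.0333
finger_force: 0.0
w 0.029834951912243262 tcp [-0.106  -0.129  -0.0043] lowest [[-0.096, -0.114, 0.029]] y span -0.115 -0.113
```

```bash
python3 -m crank '[[1,[0,0,0.01],[0,0,0]],[1,[0,0,0.006],[0,0,0]],[1,[0,0,0.005],[0,0,0]],[1,[0,0,0],[0,0,0]],[1,[0,0,0],[0,0,0]]]'
python3 tip.py
```

```text
time: 7.65
tool_pos: [0.5375, 0.24, -0.0249]
ee_rot: [3.142, 0.0, 1.44]
wrist_force: [-0.1, 0.1, 1.2]
width: 0.0008
finger_force: 0.0
w 0.0002558980941571509 tcp [-0.106  -0.129  -0.0246] lowest [[-0.097, -0.129, 0.007], [-0.097, -0.126, 0.018], [-0.096, -0.141, 0.023], [-0.097, -0.127, 0.03], [-0.096, -0.125, 0.034], [-0.097, -0.129, 0.041], [-0.097, -0.119, 0.046], [-0.094, -0.12, 0.052], [-0.096, -0.123, 0.057], [-0.097, -0.129, 0.062]] y span -0.143 -0.118
```

```bash
python3 -m crank '[[1,[-0.003,0.01,0],[0,0,0]],[1,[0,0.01,0],[0,0,0]],[1,[0,0.008,0],[0,0,0]],[1,[0,0.008,0],[0,0,0]],[1,[0,0.008,0],[0,0,0]],[1,[0,0.008,0],[0,0,0]],[1,[0,0.008,0],[0,0,0]],[1,[0,0.008,0],[0,0,0]]]'>/dev/null
python3 -m crank '[[1,[0,0.005,0],[0,0,0]],[1,[0,0,0],[0,0,0]]]'>/dev/null
python3 look.py pics/p3.png
```

```text
gold [0.036, -0.13] [29.0, 45.0] axis fence deg 86 (243, 347, 31, 17)
dark [0.034, 0.069] [103.0, 13.0] axis fence deg 179 (383, 315, 17, 52)
dark [-0.094, -0.018] [21.0, 36.0] axis fence deg 82 (311, 284, 22, 9)
dark [-0.088, 0.08] [41.0, 21.0] axis fence deg 167 (373, 278, 13, 17)
dark [-0.164, -0.135] [117.0, 14.0] axis fence deg 163 (240, 249, 20, 41)
dark [-0.213, -0.03] [19.0, 25.0] axis fence deg 83 (301, 245, 14, 7)
dark [-0.215, -0.059] [22.0, 27.0] axis fence deg 82 (285, 245, 15, 8)
([-0.103, -0.056], np.float64(-0.0249), [180.0, 0.0, 82.5], 'w', 0.001, 'F', [0.7, -0.7, -0.1], 't', 8.8)
```

View pics/p3.png

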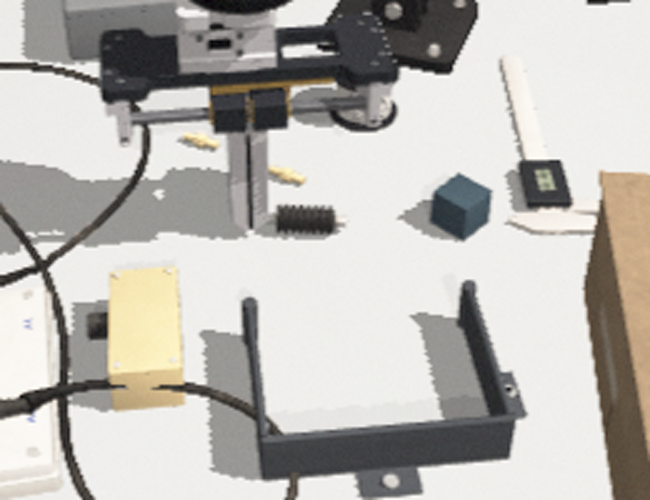

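The pad slid to y≈-0.016 in front of the opening. Now I'll go behind it.

```bash
python3 -m crank '[[1,[0,-0.008,0],[0,0,0]],[0.8,[0,0,-0.03],[0,0,0]],[0.8,[0,0,-0.02],[0,0,0]],[0.8,[0.01,0.024,0],[0,0,0]],[0.8,[0.01,0.024,0],[0,0,0]],[0.8,[0,0,0],[0,0,0]],[0.8,[0,0,0.02],[0,0,0]],[0.8,[0,0,0],[0,0,0]]]'>/dev/null
python3 st.py
```

```text
([-0.122, -0.02], np.float64(0.0016), [-179.6, 0.2, 82.5], 'w', 0.018, 'F', [0.6, 0.7, -0.3], 't', 9.6)
```

```bash
python3 -m crank '[[0.8,[0,0.004,0.02],[0,0,0]],[0.8,[0,0,0.009],[0,0,0]],[0.8,[0,0,0],[0,0,0]],[0.8,[-0.006,0,0],[0,0,0]],[0.8,[-0.008,0,0],[0,0,0]],[0.8,[-0.009,0,0],[0,0,0]],[0.8,[-0.009,0,0],[0,0,0]],[0.8,[-0.009,0,0],[0,0,0]]]'>/dev/null
python3 -m crank '[[0.8,[-0.009,0,0],[0,0,0]],[0.8,[-0.009,0,0],[0,0,0]],[0.8,[-0.009,0,0],[0,0,0]],[0.8,[-0.009,0,0],[0,0,0]],[0.8,[-0.005,0,0],[0,0,0]],[0.8,[0,0,0],[0,0,0]]]'>/dev/null
python3 look.py
```

```text
gold [0.036, -0.129] [28.0, 43.0] axis fence deg 89 (244, 347, 30, 17)
gold [-0.035, -0.15] [67.0, 16.0] axis fence deg 165 (243, 308, 12, 31)
gold [-0.185, 0.022] [11.0, 99.0] axis fence deg 91 (310, 253, 53, 8)
dark [0.033, 0.069] [103.0, 12.0] axis fence deg 178 (383, 315, 17, 52)
dark [-0.018, -0.018] [25.0, 39.0] axis fence deg 90 (317, 314, 25, 13)
dark [-0.088, 0.08] [41.0, 21.0] axis fence deg 167 (373, 278, 13, 17)
dark [-0.151, 0.037] [49.0, 31.0] axis fence deg 177 (338, 257, 19, 18)
dark [-0.17, -0.135] [129.0, 17.0] axis fence deg 166 (240, 245, 20, 45)
([-0.04, -0.013], np.float64(-0.0242), [-180.0, 0.0, 82.5], 'w', 0.019, 'F', [-0.1, 0.5, 1.0], 't', 11.0)
```

```bash
python3 -m crank '[[0.8,[-0.006,0,0],[0,0,0]],[0.8,[-0.009,0,0],[0,0,0]],[0.8,[-0.009,0,0],[0,0,0]],[0.8,[-0.009,0,0],[0,0,0]],[0.8,[-0.009,0,0],[0,0,0]],[0.8,[-0.009,0,0],[0,0,0]],[0.8,[-0.009,0,0],[0,0,0]],[0.8,[-0.009,0,0],[0,0,0]]]'>/dev/null
python3 -m crank '[[0.8,[-0.009,0,0],[0,0,0]],[0.8,[-0.009,0,0],[0,0,0]],[0.8,[-0.006,0,0],[0,0,0]],[0.8,[-0.005,0,0],[0,0,0]],[0.8,[-0.003,0,0],[0,0,0]],[0.8,[0,0,0],[0,0,0]]]'
python3 look.py
```

```text
time: 12.4
tool_pos: [0.6319, 0.0598, -0.0238]
ee_rot: [3.142, 0.0, 1.44]
wrist_force: [0.4, -0.3, 0.2]
width: 0.0189
finger_force: 0.0
gold [-0.053, 0.021] [8.0, 99.0] axis fence deg 90 (319, 301, 60, 8)
dark [0.077, -0.018] [14.0, 38.0] axis fence deg 91 (325, 362, 28, 11)
dark [0.028, 0.005] [75.0, 4.0] axis fence deg 167 (346, 322, 4, 38)
dark [0.031, 0.069] [107.0, 13.0] axis fence deg 179 (383, 313, 17, 54)
dark [-0.025, 0.037] [43.0, 32.0] axis fence deg 179 (350, 304, 22, 21)
dark [-0.207, 0.042] [13.0, 71.0] axis fence deg 82 (327, 245, 38, 5)
dark [-0.172, -0.135] [126.0, 17.0] axis fence deg 166 (240, 245, 20, 44)
([0.06, -0.012], np.float64(-0.0238), [180.0, 0.0, 82.5], 'w', 0.019, 'F', [0.2, -0.2, -0.5], 't', 12.4)
```

```bash
cat > gold.py <<'E'
from depth import *
import sys
s=vision.snapshot("side"); C=cloud(s); hsv=cv2.cvtColor(s["color"],cv2.COLOR_RGB2HSV)
m=(hsv[...,1]>45)&(hsv[...,0]>10)&(hsv[...,0]<40)&(C[...,0]>-.26)&(C[...,0]<.11)&(C[...,1]>-.12)&(C[...,1]<.08)&(C[...,2]<.02)
k,L,st,ce=cv2.connectedComponentsWithStats(m.astype(np.uint8),connectivity=8)
for i in range(1,k):
    if st[i,4]<12: continue
    v,u=np.nonzero(L==i); p=np.array([ (lambda w:[(w-O)@X,(w-O)@Y])(ray(s,a,b,.006)) for a,b in zip(u,v)]); 
    q=C[L==i]; d=cv2.fitLine(p.astype(np.float32),cv2.DIST_L2,0,.01,.01).ravel()
    print("gold ray",p.mean(0).round(3),"min",p.min(0).round(3),"max",p.max(0).round(3),"n",len(p),"ang",round(float(np.degrees(np.arctan2(d[1],d[0])))%180),"zmax",q[:,2].max().round(3))
print(tool(robot.get_obs()))
if len(sys.argv)>1: cv2.imwrite(sys.argv[1],cv2.resize(s["color"][200:400,200:460,::-1],(650,500),interpolation=cv2.INTER_CUBIC))
E
python3 -m crank '[[0.87,[0.015,0,0],[0,0,0]],[0.87,[0.005,0,-0.035],[0,0,0]],[0.87,[0,0,-0.035],[0,0,0]],[0.87,[0.045,-0.002,0],[0,0,0]],[0.87,[0.045,-0.002,0],[0,0,0]],[0.87,[0.045,-0.002,0],[0,0,0]],[0.87,[0.045,-0.002,0],[0,0,0]],[0.87,[0.045,-0.003,0],[0,0,0]]]'>/dev/null
python3 -m crank '[[0.87,[0,0,0],[0,0,0]]]'>/dev/null
python3 gold.py
```

```text
gold ray [-0.25 -0.02] min [-0.253 -0.031] max [-0.247 -0.011] n 18 ang 81 zmax 0.004
gold ray [-0.202 -0.084] min [-0.211 -0.096] max [-0.193 -0.072] n 60 ang 52 zmax 0.01
gold ray [-0.152 -0.024] min [-0.164 -0.035] max [-0.141 -0.013] n 58 ang 49 zmax 0.009
gold ray [ 0.044 -0.115] min [ 0.034 -0.12 ] max [ 0.051 -0.108] n 61 ang 19 zmax 0.02
([-0.19, -0.025], np.float64(0.0454), [-180.0, -0.0, 82.9], 'w', 0.012, 'F', [-0.4, 1.2, 0.1], 't', 13.4)
```

```bash
python3 -m crank '[[0.87,[0,0.001,0.03],[0,0,0]],[0.87,[0,0,0.025],[0,0,0]],[0.87,[0,0,0.012],[0,0,0]],[0.87,[0,0,0.004],[0,0,0]],[0.87,[0,0,0.003],[0,0,0]],[0.87,[0,0,0],[0,0,0]]]'
python3 tip.py .03
```

```text
time: 14.0
tool_pos: [0.6546, 0.3044, -0.0267]
ee_rot: [3.14, -0.001, 1.44]
wrist_force: [0.9, -0.8, -0.5]
width: 0.0126
finger_force: 0.0
w 0.012333593529581218 tcp [-0.185  -0.021  -0.0263] lowest [[-0.176, -0.016, 0.007], [-0.176, -0.037, 0.016], [-0.173, -0.031, 0.022], [-0.173, -0.037, 0.027], [-0.174, -0.015, 0.033], [-0.174, -0.031, 0.039], [-0.176, -0.016, 0.045], [-0.176, -0.036, 0.052], [-0.174, -0.035, 0.057], [-0.185, -0.017, 0.063]] y span -0.041 -0.005
```

```bash
python3 -m crank '[[0.87,[0,-0.003,0.002],[0,0,0]],[0.87,[-0.005,0,0],[0,0,0]],[0.87,[-0.005,0,0],[0,0,0]],[0.87,[-0.005,0,0],[0,0,0]],[0.87,[-0.006,0,0],[0,0,0]],[0.87,[-0.006,0,0],[0,0,0]],[0.87,[-0.006,0,0],[0,0,0]],[0.87,[-0.006,0,0],[0,0,0]]]'
python3 gold.py
```

```text
time: 14.85
tool_pos: [0.6458, 0.2656, -0.0298]
ee_rot: [3.141, 0.0, 1.44]
wrist_force: [-0.0, 0.5, 1.1]
width: 0.0122
finger_force: 0.1
gold ray [-0.201 -0.083] min [-0.211 -0.096] max [-0.193 -0.071] n 52 ang 55 zmax 0.01
gold ray [-0.129 -0.022] min [-0.139 -0.034] max [-0.122 -0.009] n 60 ang 73 zmax 0.01
gold ray [ 0.045 -0.114] min [ 0.038 -0.12 ] max [ 0.051 -0.108] n 56 ang 34 zmax 0.018
([-0.144, -0.025], np.float64(-0.0298), [-180.0, 0.1, 82.5], 'w', 0.012, 'F', [0.1, -0.6, 0.0], 't', 14.9)
```

```bash
python3 -m crank '[[0.87,[-0.006,0,-0.001],[0,0,0]],[0.87,[-0.007,0,0],[0,0,0]],[0.87,[-0.007,0,0],[0,0,0]],[0.87,[-0.007,0,0],[0,0,0]],[0.87,[-0.007,0,0],[0,0,0]],[0.87,[-0.007,0,0],[0,0,0]],[0.87,[-0.007,0,0],[0,0,0]],[0.87,[-0.007,0,0],[0,0,0]]]'
python3 gold.py
python3 -m crank '[[0.87,[-0.007,0,0],[0,0,0]],[0.87,[-0.007,0,0],[0,0,0]],[0.87,[-0.007,0,0],[0,0,0]],[0.87,[-0.007,0,0],[0,0,0]],[0.87,[-0.007,0,0],[0,0,0]],[0.87,[-0.007,0,0],[0,0,0]],[0.87,[-0.006,0,0],[0,0,0]],[0.87,[-0.006,0,0],[0,0,0]]]'
python3 gold.py pics/p4.png
```

```text
time: 15.7
tool_pos: [0.6386, 0.211, -0.0288]
ee_rot: [3.142, 0.0, 1.44]
wrist_force: [0.1, 0.3, -0.1]
width: 0.0124
finger_force: 0.1
gold ray [-0.198 -0.081] min [-0.204 -0.093] max [-0.193 -0.072] n 36 ang 70 zmax 0.009
gold ray [-0.074 -0.023] min [-0.083 -0.034] max [-0.067 -0.009] n 68 ang 68 zmax 0.01
gold ray [ 0.045 -0.114] min [ 0.038 -0.12 ] max [ 0.051 -0.108] n 56 ang 27 zmax 0.019
([-0.089, -0.025], np.float64(-0.0289), [-180.0, 0.1, 82.5], 'w', 0.012, 'F', [-1.1, -0.9, -0.2], 't', 15.8)
time: 16.55
tool_pos: [0.6315, 0.1576, -0.0288]
ee_rot: [3.142, 0.0, 1.44]
wrist_force: [-0.4, -0.1, 0.6]
width: 0.0125
finger_force: 0.1
gold ray [-0.034 -0.108] min [-0.047 -0.109] max [-0.02  -0.107] n 13 ang 177 zmax 0.017
gold ray [-0.021 -0.022] min [-0.028 -0.034] max [-0.014 -0.009] n 73 ang 70 zmax 0.01
gold ray [ 0.045 -0.115] min [ 0.036 -0.12 ] max [ 0.051 -0.108] n 59 ang 25 zmax 0.02
([-0.036, -0.025], np.float64(-0.0288), [-180.0, 0.1, 82.5], 'w', 0.012, 'F', [0.2, -1.3, -1.0], 't', 16.6)
```

View pics/p4.png

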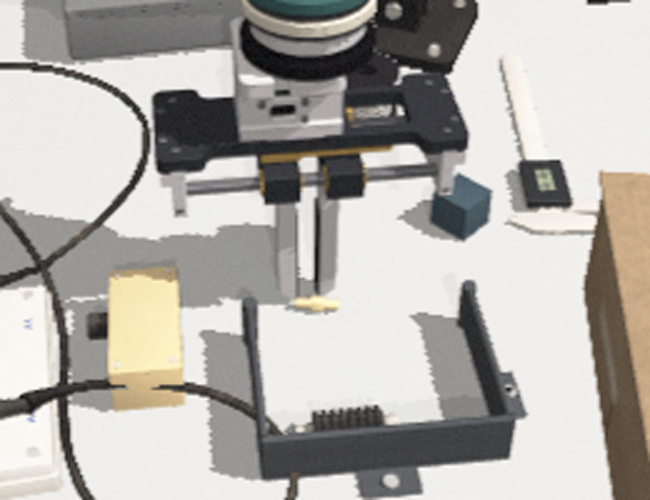

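The pad lies at the back wall at (348,418), and adapter A is at (317,303), carried squarely at the mouth of the fence. I'll continue.

```bash
python3 -m crank '[[0.87,[-0.006,0,0],[0,0,0]],[0.87,[-0.007,0,0],[0,0,0]],[0.87,[-0.007,0,0],[0,0,0]],[0.87,[-0.007,0,0],[0,0,0]],[0.87,[-0.007,0,0],[0,0,0]],[0.87,[-0.007,0,0],[0,0,0]],[0.87,[-0.007,0,0],[0,0,0]],[0.87,[-0.006,0,0],[0,0,0]]]'>/dev/null
python3 -m crank '[[0.87,[-0.005,0,0],[0,0,0]],[0.87,[-0.003,0,0],[0,0,0]],[0.87,[-0.002,0,0],[0,0,0]],[0.87,[0,0,0],[0,0,0]],[0.87,[0,0,0],[0,0,0]]]'
python3 gold.py
python3 -m crank '[[0.87,[0.005,0,0],[0,0,0]],[0.87,[0.01,0,0],[0,0,0]],[0.87,[0.005,0,-0.035],[0,0,0]],[0.87,[0,0,-0.035],[0,0,0]],[0.87,[0.045,-0.008,0],[0,0,0]],[0.87,[0.045,-0.008,0],[0,0,0]],[0.87,[0.045,-0.008,0],[0,0,0]],[0.87,[0.045,-0.008,0],[0,0,0]]]'>/dev/null
python3 gold.py
```

```text
time: 17.9
tool_pos: [0.6233, 0.0948, -0.0289]
ee_rot: [-3.142, 0.0, 1.44]
wrist_force: [0.7, -0.2, -0.1]
width: 0.0119
finger_force: 0.0
gold ray [-0.201 -0.084] min [-0.211 -0.096] max [-0.193 -0.072] n 44 ang 53 zmax 0.01
gold ray [ 0.043 -0.023] min [ 0.036 -0.035] max [ 0.05  -0.009] n 84 ang 68 zmax 0.011
gold ray [ 0.045 -0.114] min [ 0.038 -0.12 ] max [ 0.051 -0.108] n 58 ang 27 zmax 0.019
([0.027, -0.025], np.float64(-0.0289), [-180.0, 0.0, 82.5], 'w', 0.012, 'F', [-0.6, 0.7, -0.5], 't', 17.9)
gold ray [-0.251 -0.018] min [-0.255 -0.029] max [-0.247 -0.011] n 20 ang 86 zmax 0.004
gold ray [-0.201 -0.083] min [-0.211 -0.096] max [-0.193 -0.072] n 50 ang 54 zmax 0.01
gold ray [ 0.043 -0.021] min [ 0.037 -0.035] max [ 0.05  -0.008] n 88 ang 79 zmax 0.01
gold ray [ 0.045 -0.115] min [ 0.036 -0.12 ] max [ 0.051 -0.108] n 59 ang 27 zmax 0.02
([-0.184, -0.061], np.float64(0.041), [-179.9, -0.4, 82.9], 'w', 0.012, 'F', [-0.8, 3.3, -0.4], 't', 18.8)
```

Adapter A is inside at x≈0.043. Now for B.

```bash
python3 -m crank '[[0.87,[0.024,-0.012,0],[0,0,0]],[0.87,[0.024,-0.010,0],[0,0,0]],[0.87,[0,0,0],[0,0,0]],[0.87,[0,0,0.03],[0,0,0]],[0.87,[0,0,0.025],[0,0,0]],[0.87,[0,0,0.008],[0,0,0]],[0.87,[0,0,0],[0,0,0]]]'
python3 gold.py
```

```text
time: 19.5
tool_pos: [0.601, 0.3466, -0.0236]
ee_rot: [-3.139, 0.002, 1.44]
wrist_force: [0.3, 0.6, -0.7]
width: 0.0123
finger_force: 0.0
gold ray [-0.251 -0.018] min [-0.256 -0.029] max [-0.247 -0.011] n 20 ang 79 zmax 0.004
gold ray [-0.202 -0.084] min [-0.211 -0.096] max [-0.19  -0.072] n 57 ang 47 zmax 0.01
gold ray [ 0.043 -0.021] min [ 0.037 -0.035] max [ 0.05  -0.008] n 86 ang 79 zmax 0.011
gold ray [ 0.045 -0.114] min [ 0.038 -0.12 ] max [ 0.051 -0.108] n 59 ang 23 zmax 0.018
([-0.221, -0.079], np.float64(-0.0218), [-180.0, 0.0, 82.5], 'w', 0.012, 'F', [-0.3, -0.2, 1.2], 't', 19.6)
```

```bash
python3 -m crank '[[0.87,[0.01,-0.005,0],[0,0,0]],[0.87,[0,0,0.006],[0,0,0]],[0.87,[-0.004,0,0],[0,0,0]],[0.87,[-0.005,0,0],[0,0,0]],[0.87,[-0.005,0,0],[0,0,0]],[0.87,[-0.006,0,0],[0,0,0]],[0.87,[-0.006,0,0],[0,0,0]],[0.87,[-0.006,0,0],[0,0,0]]]'>/dev/null
python3 -m crank '[[0.87,[-0.006,0,0],[0,0,0]],[0.87,[-0.006,0,0],[0,0,0]],[0.87,[-0.006,0,0],[0,0,0]],[0.87,[-0.006,0,0],[0,0,0]]]'
python3 gold.py
```

```text
time: 20.75
tool_pos: [0.5911, 0.3021, -0.0278]
ee_rot: [3.141, -0.0, 1.44]
wrist_force: [0.6, -0.3, 0.8]
width: 0.0122
finger_force: 0.1
gold ray [-0.251 -0.018] min [-0.255 -0.027] max [-0.247 -0.011] n 19 ang 96 zmax 0.003
gold ray [-0.159 -0.084] min [-0.167 -0.097] max [-0.152 -0.07 ] n 60 ang 84 zmax 0.009
gold ray [ 0.043 -0.022] min [ 0.037 -0.035] max [ 0.05  -0.008] n 84 ang 78 zmax 0.01
gold ray [ 0.045 -0.115] min [ 0.036 -0.12 ] max [ 0.051 -0.108] n 59 ang 27 zmax 0.019
([-0.174, -0.084], np.float64(-0.0279), [-180.0, 0.1, 82.5], 'w', 0.012, 'F', [-0.0, -0.4, 0.4], 't', 20.8)
```

```bash
python3 -m crank '[[0.87,[-0.006,0,0],[0,0,-3.5]],[0.87,[-0.006,0,0],[0,0,-3.5]],[0.87,[-0.006,0,0],[0,0,-3.5]],[0.87,[-0.006,0,0],[0,0,-3.5]],[0.87,[-0.006,0,0],[0,0,-3.5]],[0.87,[-0.006,0,0],[0,0,-3.5]],[0.87,[-0.006,0,0],[0,0,-3.5]],[0.87,[-0.006,0,0],[0,0,-3.5]]]'
python3 gold.py
```

```text
time: 21.6
tool_pos: [0.595, 0.255, -0.0279]
ee_rot: [-3.141, -0.0, 1.932]
wrist_force: [-0.9, -0.3, -0.1]
width: 0.0123
finger_force: 0.1
gold ray [-0.25  -0.017] min [-0.255 -0.025] max [-0.247 -0.011] n 17 ang 92 zmax 0.003
gold ray [-0.114 -0.068] min [-0.125 -0.08 ] max [-0.105 -0.055] n 51 ang 119 zmax 0.01
gold ray [ 0.043 -0.021] min [ 0.037 -0.035] max [ 0.05  -0.008] n 83 ang 78 zmax 0.011
gold ray [ 0.045 -0.114] min [ 0.038 -0.12 ] max [ 0.051 -0.108] n 58 ang 27 zmax 0.018
([-0.127, -0.074], np.float64(-0.0279), [-180.0, 0.0, 110.7], 'w', 0.012, 'F', [-0.1, 0.1, 0.2], 't', 21.6)
```

```bash
python3 -m crank '[[0.87,[-0.007,0,0],[0,0,0]],[0.87,[-0.007,0,0],[0,0,0]],[0.87,[-0.007,0,0],[0,0,0]],[0.87,[-0.007,0,0],[0,0,0]],[0.87,[-0.007,0,0],[0,0,0]],[0.87,[-0.007,0,0],[0,0,0]],[0.87,[-0.007,0,0],[0,0,0]],[0.87,[-0.007,0,0],[0,0,0]]]'>/dev/null
python3 gold.py
python3 -m crank '[[0.87,[-0.007,0,0],[0,0,0]],[0.87,[-0.007,0,0],[0,0,0]],[0.87,[-0.007,0,0],[0,0,0]],[0.87,[-0.007,0,0],[0,0,0]],[0.87,[-0.007,0,0],[0,0,0]],[0.87,[-0.007,0,0],[0,0,0]],[0.87,[-0.007,0,0],[0,0,0]],[0.87,[-0.007,0,0],[0,0,0]]]'>/dev/null
python3 gold.py
```

```text
gold ray [-0.065 -0.042] min [-0.075 -0.054] max [-0.057 -0.028] n 60 ang 121 zmax 0.01
gold ray [ 0.043 -0.022] min [ 0.037 -0.035] max [ 0.05  -0.008] n 82 ang 78 zmax 0.011
gold ray [ 0.045 -0.114] min [ 0.038 -0.12 ] max [ 0.051 -0.108] n 57 ang 26 zmax 0.018
([-0.078, -0.047], np.float64(-0.0279), [-180.0, 0.1, 110.5], 'w', 0.012, 'F', [0.0, -0.0, -0.3], 't', 22.5)
gold ray [-0.015 -0.015] min [-0.024 -0.028] max [-0.008 -0.002] n 63 ang 118 zmax 0.012
gold ray [ 0.043 -0.022] min [ 0.037 -0.035] max [ 0.05  -0.008] n 82 ang 79 zmax 0.011
gold ray [ 0.045 -0.114] min [ 0.038 -0.12 ] max [ 0.051 -0.108] n 58 ang 27 zmax 0.018
([-0.028, -0.021], np.float64(-0.0279), [180.0, 0.1, 110.5], 'w', 0.012, 'F', [0.1, -0.2, -0.9], 't', 23.4)
```

```bash
python3 -m crank '[[0.87,[-0.006,0,0],[0,0,0]],[0.87,[-0.007,0,0],[0,0,0]],[0.87,[-0.007,0,0],[0,0,0]],[0.87,[-0.007,0,0],[0,0,0]],[0.87,[-0.007,0,0],[0,0,0]],[0.87,[-0.006,0,0],[0,0,0]],[0.87,[-0.004,0,0],[0,0,0]],[0.87,[-0.002,0,0],[0,0,0]]]'>/dev/null
python3 -m crank '[[0.87,[0,0,0],[0,0,0]],[0.87,[0.004,0,0],[0,0,0]],[0.87,[0.012,0,0],[0,0,0]],[0.87,[0.02,0,0],[0,0,0]],[0.87,[0,0,-0.04],[0,0,0]],[0.87,[0,0,-0.04],[0,0,0]],[0.87,[0.04,0,-0.02],[0,0,0]],[0.87,[0.04,0,0],[0,0,0]]]'>/dev/null
python3 -m crank '[[0.87,[0.04,-0.02,0],[0,0,0]],[0.87,[0.04,-0.02,0],[0,0,0]],[0.87,[0,0,0],[0,0,0]],[0.87,[0,0,0],[0,0,0]]]'>/dev/null
python3 gold.py pics/p5.png; python3 look.py
```

```text
gold ray [-0.251 -0.018] min [-0.255 -0.025] max [-0.247 -0.011] n 18 ang 88 zmax 0.003
gold ray [0.026 0.007] min [ 0.017 -0.006] max [0.034 0.021] n 85 ang 117 zmax 0.011
gold ray [ 0.043 -0.021] min [ 0.037 -0.035] max [ 0.05  -0.008] n 89 ang 80 zmax 0.01
gold ray [ 0.045 -0.114] min [ 0.038 -0.12 ] max [ 0.051 -0.108] n 57 ang 25 zmax 0.018
([-0.144, -0.128], np.float64(0.0723), [180.0, 0.0, 110.6], 'w', 0.013, 'F', [-0.2, 0.4, 0.3], 't', 25.4)
dark [0.077, -0.017] [15.0, 38.0] axis fence deg 91 (325, 362, 28, 11)
dark [0.034, 0.069] [103.0, 13.0] axis fence deg 179 (383, 315, 17, 52)
dark [-0.088, 0.08] [41.0, 21.0] axis fence deg 167 (373, 278, 13, 17)
dark [-0.204, 0.04] [19.0, 48.0] axis fence deg 82 (332, 245, 26, 7)
dark [-0.172, -0.134] [126.0, 18.0] axis fence deg 166 (240, 245, 20, 44)
([-0.144, -0.127], np.float64(0.0722), [180.0, 0.0, 110.6], 'w', 0.012, 'F', [-0.3, 0.1, 0.3], 't', 25.4)
```

View pics/p5.png

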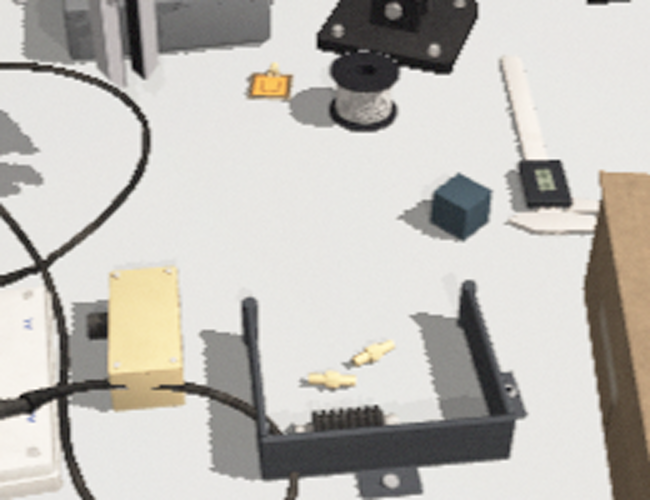

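The adapters at (330,380) and (373,352) and the pad at (348,418) are all well inside the fence. The bystanders haven't moved and the hand is clear, so I'm handing in.

```bash
python3 -c "
from bench import robot
print(robot.close_job())"
```

```text
the job is handed in; nothing more can be done
None
```

Job handed in at about 25 s of the 72 s: in the last picture both adapters and the attenuator lay well inside the fence, the bystanders looked undisturbed, and the hand was clear. The hand-in returned no verdict.

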